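# Shut the label printer and feed a label

### The job

The label printer has just been reloaded and its cover still stands open. With the fingertips, push the cover down from its outside until it is fully shut, then press the large round feed button right down and let it go, leaving the small square button alone. Do not reach under, pinch or lift the cover; do not shove the printer along the desk; leave the label roll inside it and the things around it where they are.

Things in the scene. Friction and masses are not known exactly. Their poses are not given: they have to be found in the camera images.
- printer: grey desktop label printer, 230 deep (own x) x 180 wide (own y) x 120 mm high, about 2.3 kg, standing loose on four rubber feet. Origin: centre of its underside, on the desk; its front faces own -x (towards the robot), z up. The front 65 mm (own x -115 to -50) is a flat control deck, 120 mm above the desk, with the buttons; behind it is an open bay covered by the hinged cover.
- lid (a joint): angle of the cover, rad: 0 fully shut (lying level), grows as it opens, up to 1.4. The cover is a grey plate 153 x 176 x 8 mm with a dark window on its outside, hinged along the printer's rear (own +x) side. Starts between 0.6 and 1.15. The stiff hinge keeps it where it is left; it takes 1 to 4 N at its free edge to push down. No latch: at 0 it rests on its stop.
- lid_hinge (a point): point on the printer straight above the hinge axis (8 mm above it), midway across the width, level with the shut cover's outer face: (105, 0, 129) mm in the printer's frame. The hinge axis, 121 mm above the desk, runs along the printer's y.
- lid_edge (a point): middle of the cover's free front edge on its outer face, 155 mm from the hinge axis along the cover and 8 mm off the axis plane. Its frame turns with the cover: x along the cover towards the hinge, z out of the outer face. Shut, it lies at (-50, 0, 129) mm in the printer's frame.
- lid_liner: black lining plate 148 x 170 x 4 mm over nearly all of the underside of the cover (turns with it; origin in the middle of the hinge axis, x away from the free edge, z out of the cover's outer face). The fingers must not touch it.
- feed (a joint): travel of the feed button, m: 0 out, 0.005 fully pressed. A spring pushes it back; fully down takes about 5 N.
- feed_top (a point): centre of the top of the feed button: a round white cap, 26 mm across, standing 8.5 mm proud of the control deck on the printer's left (+y) half, at (-85, 40, 128.5) mm in the printer's frame. It is pressed straight down.
- pause (a joint): travel of the pause button, m: 0 out, 0.003 fully pressed; to be left alone.
- pause_top (a point): centre of the top of the pause button: a small square white cap, 10 mm across, 6.5 mm proud of the deck on the printer's right (-y) half, at (-85, -40, 126.5) mm in the printer's frame.
- label_roll: white roll of labels, 70 mm across and 110 mm long, lying along the printer's y in the bay under the cover; origin on its underside at half length, about (25, 0, 20) mm in the printer's frame. 0.25 kg, loose; stays where it is.
- reels: stack of six white component reels, 178 mm across, 75 mm high, beside the printer; moves as one piece, origin under its centre. Leave alone.
- carton: small open cardboard box, 130 x 110 x 85 mm, beside the printer; origin under its centre. Leave alone.
- spare_roll: spare roll of labels standing on end, 70 mm across, 60 mm high, with a 25 mm core hole; on the desk beside the printer's front corner, origin under its centre. Leave alone.
- mouse: black computer mouse, 105 x 60 x 32 mm, on the desk beside the printer's front corner; origin under its centre. Leave alone.
Things that resemble listed ones, but are neither listed nor needed, are in the scene too. Leave any green or turquoise look-alike of the label_roll alone.

How it is judged:
By the outcome, as a careful person would: the job done as asked, in the order asked, and still so for the second after the job is handed in, with the robot touching nothing.
It also fails if it takes over 45 s, if anything falls off the work surface, if the arm or the gripper's body presses on something with over 40 N, if the wrist force passes 120 N, or if a joint passes its speed limit or range.

### The arm

A 7-joint arm with a two-finger parallel gripper is mounted at the origin on the work surface. World frame = base frame: x ahead of the robot, y to its left, z up, the work surface at z = 0. Lengths are in m, angles in rad, forces in N, time in s.
With the tool pointing down it reaches from about 0.4 to 0.875 m from the base axis. Payload 19.3 kg.
Tool frame: the origin (TCP) lies at the very end of the fingers, on their centre line; the grasp point (between the pads) lies 19 mm behind it; z points along the fingers, y is the line along which they close (so a half turn about z gives the same grasp; the last joint's range is limited). The gripper opens to 85 mm and grips with 20 to 120 N. Pads are 22 mm wide; open, the fingers measure 114 mm over their backs; the gripper's body (76 mm by 85 mm) begins 54 mm behind the grasp point. The pads swing forward as they close: fully open they stand 13 mm farther back than shut.
Start: joints at [-1.257, 0.521, -0.036, 1.599, 0.021, 1.021, -0.113], TCP at [0.234, 0.58, 0.231] pointing down, gripper open.
Joint ranges: [-2.91, 2.91], [-0.3, 2.13], [-1.5, 1.42], [0.17, 2.43], [-1.26, 4.41], [0.16, 1.93], [-2.52, 2.52]. Speed limits (rad/s): [1.89, 1.89, 2.39, 2.39, 3.01, 3.01, 3.01].

### API

Orientations are given as [roll, pitch, yaw] about the fixed x, y, z axes, in that order (R = Rz(yaw) Ry(pitch) Rx(roll)).
In Python, from workcell import bot gives the robot as it stands.
- The arm moves only by the tool servo_tool, never from a script. Its argument "plan" is a list of rows, each a list of 7 numbers: the finger opening in cm, from 0 to 8.54, then the shift along the tool's x, y, z in cm, then the turn, a rotation vector about the tool's x, y, z in degrees. In form: [[fingers, x, y, z, wx, wy, wz], ...]. A call has 1 to 10 rows; each row is the pose to reach, as a shift and turn from the pose commanded when the call began, along the tool's axes at that moment; what a row does not reach only later rows make up. A row lasts 1/10 s, in which the tool goes at most 50 mm and 8.59 degrees, less where a joint would pass 70% of its speed; a pose out of reach is approached as far as the arm can. A call with a gripper value outside its range is refused whole. The fingers move at their own pace and stop on an object; "force" is the grip in N (left out, the last holds). Time passes only in rows, so rows that repeat a pose let the fingers close. It gives the time, the measured TCP pose, the force, the opening and the grip force at its end, in the units of the state.
- bot.observe(): the state, without advancing time (a new reading comes with each control period).
- bot.grab_frame(name): name is "scene" or "top" or "wrist"; returns a dict with "frame" (480x640x3 uint8, blue, green, red), "mtx" (3x3 intrinsics, pixels), "R" (3x3) and "t" (3): a world point X has camera coordinates R X + t; the wrist camera has in their place "T_tool_cam" (4x4, takes a point from camera to tool coordinates, whose origin is the TCP and whose axes are the flange's). Camera axes: x right, y down, z forward; pixel columns grow to the right and rows downward; lengths in m; the calibration is good to about 2 mm. A picture is of the moment at which its call begins: read the wrist's pose just before it. There is no depth.
- bot.job_done(): hands the job in; it is judged then, once.
The state is a dict: "clock": time; "qpos": joint angles; "qd": joint speeds; "joint_efforts": joint torques, N m; "position": TCP position; "tool_rot": TCP orientation; "force": force on the tool from outside, world axes, zero at the start; "moment": the same for the moment, N m; "grip_width": finger opening in m; "finger_force": force on a finger pad.
Only numpy, scipy, OpenCV 4.12 (cv2) and the standard library are available. Lean on these libraries where they do the work, as an engineer would, in place of code of your own. Each camera call takes 0.05 s, during which the arm holds its last target. There are 200 camera calls.

## Working session

There is one attempt and no reset: what is moved stays moved. The work goes in short steps, Python scripts to look and compute and a tool call to move; the robot and the scene stay as the last step left them, time stands still between calls to the robot, and variables do not carry over. Pictures are saved under pics/ and viewed, at most 10 in all, crops included, and the job is handed in when it is done.

Besides the shell and the picture viewer there is one more tool, called after "Call:" as a command line: name --pt "numbers of a row" for each row, then --argument value for the rest. servo_tool: Moves the arm, as the interface text tells. Its arguments: {"type":"object","properties":{"plan":{"type":"array","items":{"type":"array","items":{"type":"number"}}},"force":{"type":"number"}},"required":["plan"]}

```bash
mkdir -p pics
cat > h.py <<'E'
import numpy as np, cv2
from workcell import bot
def save(n,f): cv2.imwrite('pics/'+n,f)
E
python3 - <<'E'
from h import *
s=bot.observe(); print(s['clock'],s['position'],s['tool_rot'],s['force'])
for n in('scene','top'):
    g=bot.grab_frame(n); save(n+'0.png',g['frame']); np.savez(n+'0.npz',**g); print(n,g['mtx'].tolist(),(-g['R'].T@g['t']).round(3),g['R'].round(3).tolist())
E
```

```text
0.0 [0.2339267  0.57919391 0.23071699] [-3.14043014e+00  8.73111210e-05  2.75781106e+00] [-0.19844068 -0.45693993  0.69615244]
scene [[621.1350570128926, 0.0, 316.6660086834107], [0.0, 621.1350570128926, 231.11105537551924], [0.0, 0.0, 1.0]] [1.197 0.66  1.582] [[-0.754, 0.656, 0.015], [0.565, 0.661, -0.494], [-0.334, -0.364, -0.869]]
top [[486.15550425308373, 0.0, 318.5219108470683], [0.0, 486.15550425308373, 241.23313995965665], [0.0, 0.0, 1.0]] [0.377 0.032 1.21 ] [[0.004, -1.0, -0.007], [-0.979, -0.002, -0.202], [0.202, 0.007, -0.979]]
```

View pics/scene0.png

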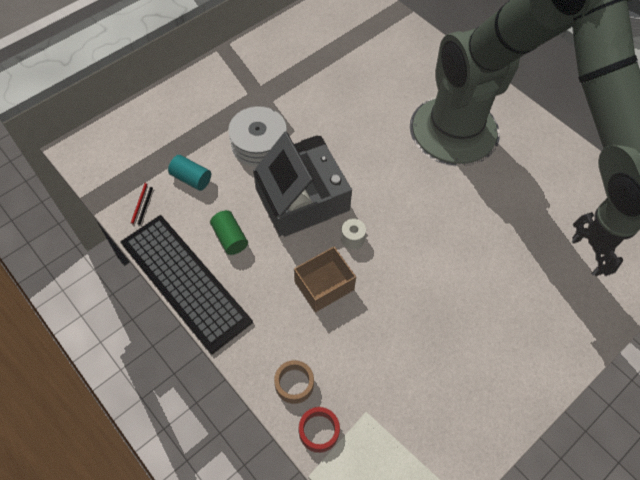

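View pics/top0.png

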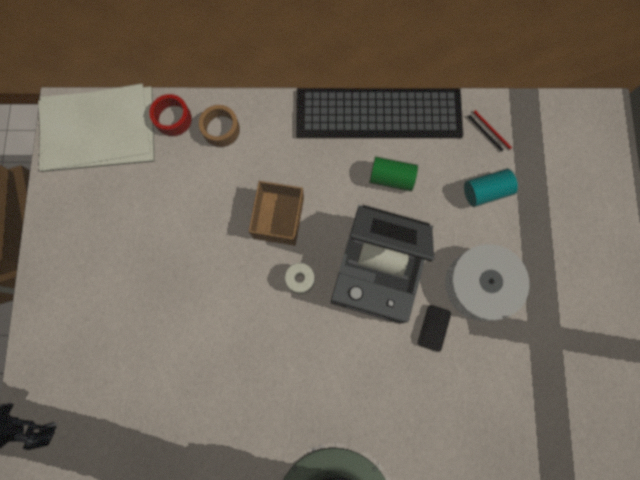

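Scene view: printer around (300,185), cover open, feed button about (336,180), pause (323,158). Top view: feed about (356,293), pause (391,303), cover free edge the upright side around (350–430, 210–255). I'll enlarge both.

Run:
```python
from h import *
a=np.load('scene0.npz')['frame'][120:245,245:365]; b=np.load('top0.npz')['frame'][200:325,325:445]
for im,n,o in((a,'scene',(245,120)),(b,'top',(325,200))):
    g=cv2.cvtColor(im,cv2.COLOR_BGR2GRAY); m=(g>130).astype('uint8')
    k,l,st,c=cv2.connectedComponentsWithStats(m)
    for i in range(1,k):
        if 6<st[i,4]<400: print(n,(c[i]+o).round(1),st[i])
r=lambda x:cv2.resize(cv2.convertScaleAbs(x,alpha=1.6),(400,417),interpolation=cv2.INTER_CUBIC)
save('crop0.png',np.hstack([r(a),r(b)]))
```

```text
scene [323.1 157.3] [77 36  3  4  9]
scene [335.3 178. ] [87 55  8  7 49]
scene [304.5 193.4] [57 71  6  6 16]
top [417.1 305.5] [ 79  86  24  39 234]
top [355.8 292.6] [27 89  9  9 66]
```

View pics/crop0.png

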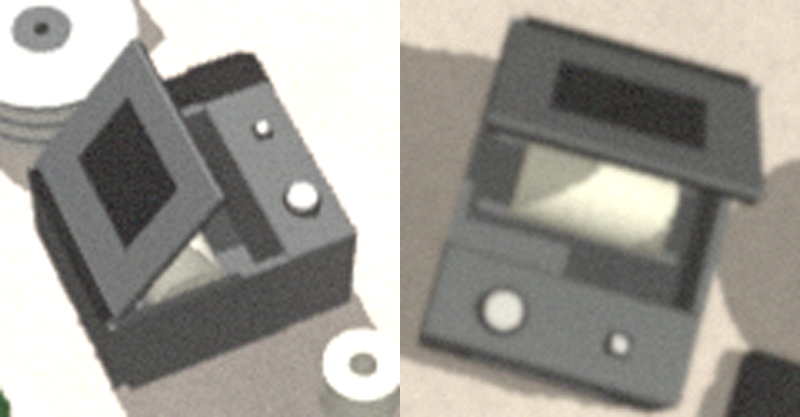

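Crops: feed cap at scene (335.4,178.3)/top (355.7,292.9); pause at scene (323.4,157.8)/top (391,303.2). Outer free-edge corners: right scene (286.5,132)/top (433,255.5), left scene (311.6,179)/top (352,235). Feed is the large round one on the left; pause is small and square.

```bash
cat >> h.py <<'E'
def P(g): return g['mtx']@np.c_[g['R'],g['t']]
def tri(gs,pix):
    A=np.array(pix,float).T  # 2 x n
    X=cv2.triangulatePoints(P(gs[0]),P(gs[1]),A[:,:1],A[:,1:]); return (X[:3]/X[3])[:,0]
E
python3 - <<'E'
from h import *
a,b=np.load('scene0.npz'),np.load('top0.npz')
pt={}
for n,p,q in(('feed',(335.4,178.4),(355.7,292.9)),('pause',(323.4,157.8),(391,303.2)),('eR',(286.5,132),(433,255.5)),('eL',(311.6,179),(352,235)),
  ('hR',(255,171.5),(428.5,224.5)),('hL',(279.5,215.5),(363,206))):
    X=tri((a,b),(p,q)); pt[n]=X; print(n,X.round(4), [ (lambda v:(v[:2]/v[2]).round(1))(P(g)@np.r_[X,1]) for g in(a,b)])
for n in pt: print(n)if 0 else None
d=pt['feed']-pt['pause']; yaw=np.arctan2(d[1],d[0])-np.pi/2
c,s=np.cos(yaw),np.sin(yaw); R=np.array([[c,-s],[s,c]])
o=(pt['feed']+pt['pause'])[:2]/2-R@[-.085,0]
print('yaw',np.degrees(yaw),'sep',np.linalg.norm(d),'origin',o,'edge len',np.linalg.norm(pt['eL']-pt['eR']))
for n in pt: print(n,(R.T@(pt[n][:2]-o)).round(4),pt[n][2].round(4))
E
```

```text
feed [ 0.4843 -0.0433  0.1266] [array([335.5, 178.4]), array([355.8, 292.8])]
pause [ 0.4616 -0.1211  0.124 ] [array([323.4, 157.8]), array([390.9, 303.3])]
eR [ 0.5449 -0.1863  0.249 ] [array([285.6, 131.6]), array([431.1, 256.7])]
eL [ 0.5898 -0.0275  0.2417] [array([311.2, 178.9]), array([351.4, 235.4])]
hR [ 0.6417 -0.2119  0.1232] [array([254.9, 171.5]), array([428.4, 224.6])]
hL [ 0.6825 -0.0574  0.1217] [array([278.2, 215. ]), array([360.8, 207.5])]
yaw -16.287967344566784 sep 0.08106134147511547 origin [ 0.55456334 -0.10602297] edge len 0.16517619282262286
feed [-0.085   0.0405] 0.1266
pause [-0.085  -0.0405] 0.124
eR [ 0.0133 -0.0798] 0.249
eL [0.0118 0.0852] 0.2417
hR [ 0.1133 -0.0772] 0.1232
hL [0.1091 0.0826] 0.1217
```

```bash
cat >> h.py <<'E'
from scipy.spatial.transform import Rotation as Ro
O=np.array([.5546,-.106,0]); RP=Ro.from_euler('z',-16.3,degrees=True)
def shift(X,s=None):
    "printer-frame TCP targets -> tool shifts in cm from the measured pose"
    s=s or bot.observe(); Rt=Ro.from_euler('xyz',s['tool_rot'])
    w=O+RP.apply(X); return (Rt.inv().apply(w-s['position'])*100).round(2)
def where():
    s=bot.observe(); return s['clock'],RP.inv().apply(s['position']-O).round(4),(Ro.from_euler('xyz',s['tool_rot']).inv()*RP*Ro.from_euler('xyz',[180,0,180],degrees=True)).as_rotvec(degrees=True).round(2),np.array(s['force']).round(2),s['grip_width']
E
python3 - <<'E'
from h import *
print(where()); print(shift(np.array([[.05,0,.38],[.05,0,.29]])))
E
```

```text
(0.1, array([-0.5001,  0.5677,  0.2308]), array([-0.06,  0.  , -5.69]), array([ 0.75,  0.3 , -0.22]), 0.08535336639755083)
[[-60.37 -51.05 -14.86]
 [-60.37 -51.04  -5.86]]
```

Call:
servo_tool --pt "0 0 0 -5 0 0 -2" --pt "0 0 0 -10 0 0 -5.7" --pt "0 -3 -2.5 -14 0 0 -5.7" --pt "0 -6 -5 -15 0 0 -5.7" --pt "0 -9 -8 -15 0 0 -5.7" --pt "0 -12 -10 -15 0 0 -5.7" --pt "0 -15 -13 -15 0 0 -5.7" --pt "0 -18 -15 -15 0 0 -5.7" --pt "0 -21 -18 -15 0 0 -5.7" --pt "0 -24 -20 -15 0 0 -5.7" --force 40

```text
clock: 1.1
position: [0.382, 0.302, 0.3813]
tool_rot: [-3.141, -0.0, 2.857]
force: [0.2, 0.4, -0.2]
grip_width: -0.0001
finger_force: 0.0
```

Run:
```python
from h import *
print(where()); print(shift(np.array([[.05,0,.38],[.05,0,.29]])))
```

```text
(1.1, array([-0.2802,  0.3432,  0.3813]), array([-0.01, -0.01, -0.02]), array([ 0.21,  0.36, -0.25]), -0.00013882431249975726)
[[-33.03 -34.3    0.14]
 [-33.03 -34.3    9.14]]
```

Call:
servo_tool --pt "0 -3.3 -3.4 0 0 0 0" --pt "0 -6.6 -6.8 0 0 0 0" --pt "0 -10 -10.2 0 0 0 0" --pt "0 -13.2 -13.6 0 0 0 0" --pt "0 -16.5 -17 0 0 0 0" --pt "0 -19.8 -20.4 0 0 0 0" --pt "0 -23 -23.8 0 0 0 0" --pt "0 -26.4 -27.2 0 0 0 0" --pt "0 -29.5 -31 0 0 0 0" --pt "0 -31.5 -33 0 0 0 0"

```text
clock: 2.1
position: [0.5918, -0.1049, 0.3809]
tool_rot: [-3.14, -0.0, 2.854]
force: [-0.1, 0.1, -0.4]
grip_width: 0.0
finger_force: 0.0
```

Call:
servo_tool --pt "0 0 0 0 0 0 0" --pt "0 0 0 0 0 0 0" --pt "0 0 0 0 0 0 0"

```text
clock: 2.4
position: [0.5912, -0.0999, 0.3811]
tool_rot: [3.141, -0.001, 2.858]
force: [0.5, -0.1, 0.3]
grip_width: 0.0003
finger_force: 0.0
```

Run:
```python
from h import *
print(where()); 
th=np.array([.87,.7,.5,.3,.1,0]);c,s=np.cos(th),np.sin(th)
print(shift(np.array([[.05,0,.38],[.05,0,.27]])));print(shift(np.c_[.116-.135*c+.008*s,0*c,.121+.135*s+.008*c]))
g=bot.grab_frame('wrist');save('w1.png',g['frame'])
```

```text
(2.4, array([0.0335, 0.0161, 0.3811]), array([ 0.02, -0.04,  0.07]), array([ 0.48, -0.09,  0.29]), 0.0002832798645155714)
[[-1.65 -1.62  0.11]
 [-1.66 -1.62 11.11]]
[[-0.17 -1.62 15.18]
 [ 1.55 -1.62 16.7 ]
 [ 3.2  -1.62 18.84]
 [ 4.4  -1.62 21.26]
 [ 5.09 -1.62 23.87]
 [ 5.23 -1.62 25.21]]
```

View pics/w1.png

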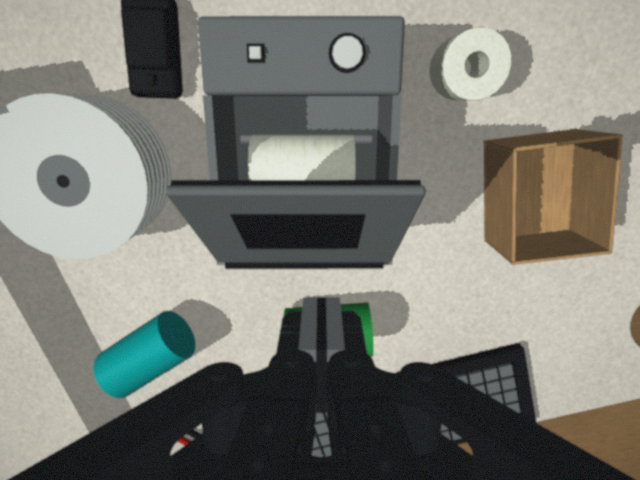

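Wrist view: feed (347,51), pause (256,52), lid outer free corners about (172,186)/(424,187), fingertip (322,299) behind the lid edge. I'll check these against the estimate.

Run:
```python
from h import *
s=bot.observe(); g=bot.grab_frame('wrist'); T=g['T_tool_cam']; Rt=Ro.from_euler('xyz',s['tool_rot'])
cam=s['position']+Rt.apply(T[:3,3])
def ray(p,z):
    d=Rt.apply(T[:3,:3]@np.linalg.solve(g['mtx'],[*p,1])); return RP.inv().apply(cam+d*(z-cam[2])/d[2]-O).round(4)
print(ray((347,51),.1285),ray((256,52),.1265))
for z in(.235,.245,.255): print(ray((172,187),z),ray((424,188),z))
```

```text
[-0.0861  0.0379  0.1285] [-0.0854 -0.0406  0.1265]
[ 0.0111 -0.0872  0.235 ] [0.0116 0.0869 0.235 ]
[ 0.0091 -0.0836  0.245 ] [0.0096 0.0844 0.245 ]
[ 0.0071 -0.0801  0.255 ] [0.0075 0.0819 0.255 ]
```

Call:
servo_tool --pt "0 -1.2 -1.2 0 0 0 0" --pt "0 -1.7 -1.6 3 0 0 0" --pt "0 -1.7 -1.6 6 0 0 0" --pt "0 -1.7 -1.6 9 0 0 0" --pt "0 -1.7 -1.6 11 0 0 0" --pt "0 -1.7 -1.6 12.5 0 0 0" --pt "0 -1.7 -1.6 13.5 0 0 0" --pt "0 -1.5 -1.6 14 0 0 0" --pt "0 -1.2 -1.6 14.4 0 0 0" --pt "0 -1 -1.6 14.6 0 0 0"

```text
clock: 3.5
position: [0.5964, -0.1191, 0.2355]
tool_rot: [3.141, 0.0, 2.857]
force: [-0.7, 0.6, -1.0]
grip_width: 0.0001
finger_force: 0.0
```

Run:
```python
from h import *
print(where()); 
th=np.array([.87,.8,.7,.6,.5,.4,.3,.2,.1,0]);c,s=np.cos(th),np.sin(th)
print(shift(np.c_[.116-.135*c+.008*s,0*c,.121+.135*s+.008*c]))
```

```text
(3.5, array([ 0.0438, -0.0008,  0.2355]), array([0.01, 0.03, 0.01]), array([-0.74,  0.61, -1.01]), 9.057997467988964e-05)
[[ 0.88  0.08  0.62]
 [ 1.61  0.08  1.21]
 [ 2.59  0.08  2.14]
 [ 3.47  0.08  3.17]
 [ 4.25  0.08  4.28]
 [ 4.91  0.08  5.46]
 [ 5.45  0.08  6.7 ]
 [ 5.86  0.08  7.99]
 [ 6.14  0.08  9.31]
 [ 6.29  0.08 10.65]]
```

Call:
servo_tool --pt "0 0.4 0 0.4 0 0 0" --pt "0 0.9 0 0.7 0 0 0" --pt "0 1.3 0 1 0 0 0" --pt "0 1.6 0 1.3 0 0 0" --pt "0 2.1 0 1.8 0 0 0" --pt "0 2.6 0 2.3 0 0 0" --pt "0 3 0 2.8 0 0 0" --pt "0 3.5 0 3.3 0 0 0" --pt "0 3.9 0 3.9 0 0 0" --pt "0 4.2 0 4.4 0 0 0"

```text
clock: 4.5
position: [0.5557, -0.1071, 0.1907]
tool_rot: [-3.142, -0.001, 2.857]
force: [-0.1, 0.1, 2.1]
grip_width: 0.0002
finger_force: 0.7
```

Run:
```python
from h import *
print(where()); 
th=np.array([.5,.4,.3,.2,.1,0]);c,s=np.cos(th),np.sin(th)
print(shift(np.c_[.116-.135*c+.008*s,0*c,.121+.135*s+.008*c]))
a=bot.grab_frame('wrist')['frame'];b=bot.grab_frame('scene')['frame'][120:245,245:365]
save('w2.png',np.hstack([cv2.resize(a,(400,300)),cv2.resize(b,(288,300))]))
```

```text
(4.5, array([ 0.0014, -0.0008,  0.1907]), array([-0.  , -0.03,  0.01]), array([-0.15,  0.13,  2.11]), 0.00020550969077312898)
[[-0.    0.08 -0.2 ]
 [ 0.66  0.08  0.98]
 [ 1.19  0.08  2.22]
 [ 1.61  0.08  3.5 ]
 [ 1.89  0.08  4.83]
 [ 2.03  0.08  6.17]]
```

View pics/w2.png

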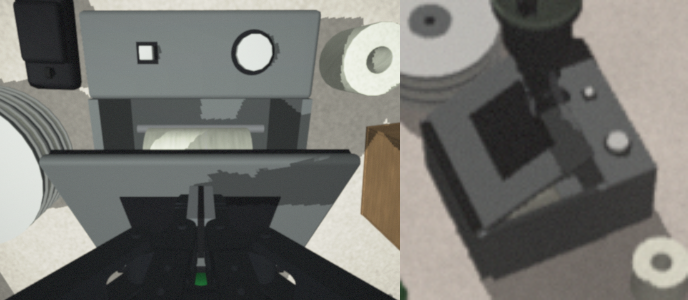

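The lid (edge at wrist row ~152, spanning 42–358) has dropped under the fingertips at (200,185), which rest on its outer face; the printer hasn't shifted. I'll continue along the arc.

Call:
servo_tool --pt "0 0.3 0 0.5 0 0 0" --pt "0 0.6 0 1 0 0 0" --pt "0 0.9 0 1.6 0 0 0" --pt "0 1.2 0 2.2 0 0 0" --pt "0 1.4 0 2.9 0 0 0" --pt "0 1.6 0 3.5 0 0 0" --pt "0 1.8 0 4.2 0 0 0" --pt "0 1.9 0 4.8 0 0 0" --pt "0 2 0 5.4 0 0 0" --pt "0 2 0 5.8 0 0 0"

```text
clock: 5.6
position: [0.5367, -0.1016, 0.1327]
tool_rot: [-3.141, -0.001, 2.857]
force: [-1.8, -0.3, 1.3]
grip_width: -0.0002
finger_force: 0.6
```

Call:
servo_tool --pt "0 0 0 0.2 0 0 0" --pt "0 0 0 0.4 0 0 0" --pt "0 0 0 0.5 0 0 0" --pt "0 0 0 0.5 0 0 0"

```text
clock: 6.0
position: [0.5371, -0.1017, 0.1289]
tool_rot: [3.141, 0.0, 2.857]
force: [-6.7, 1.6, 14.0]
grip_width: 0.0
finger_force: 6.7
```

```bash
python3 -c "
from h import *
print(where())"
```

```text
(6.0, array([-0.018 , -0.0008,  0.1289]), array([ 0.02,  0.01, -0.  ]), array([-6.66,  1.56, 13.96]), 1.872381295289795e-05)
```

Call:
servo_tool --pt "0 0 0 -0.5 0 0 0" --pt "0 0 0 -2 0 0 0" --pt "0 0 0 -5 0 0 0" --pt "0 0 0 -8 0 0 0" --pt "0 0 0 -8 0 0 0" --pt "0 0 0 -8 0 0 0"

```text
clock: 6.6
position: [0.5373, -0.1016, 0.2087]
tool_rot: [3.141, 0.001, 2.857]
force: [-0.4, -0.2, -0.9]
grip_width: 0.0004
finger_force: 0.0
```

Run:
```python
from h import *
print(where()); print(shift(np.array([[-.085,.04,.2],[-.085,.04,.14]])))
gs=[bot.grab_frame(n) for n in('scene','top','wrist')]
np.savez('scene1.npz',**gs[0]);np.savez('top1.npz',**gs[1]);np.savez('w1.npz',**gs[2])
r=lambda f,x,y:cv2.resize(cv2.convertScaleAbs(f[y:y+125,x:x+120],alpha=1.6),(384,400),interpolation=cv2.INTER_CUBIC)
save('w3.png',np.hstack([r(gs[0]['frame'],245,120),cv2.resize(gs[2]['frame'][:300,120:432],(416,400))]))
```

```text
(6.6, array([-0.0178, -0.0006,  0.2087]), array([0.02, 0.07, 0.02]), array([-0.36, -0.25, -0.93]), 0.0004183928722826851)
[[6.72 4.07 0.87]
 [6.73 4.06 6.87]]
```

View pics/w3.png

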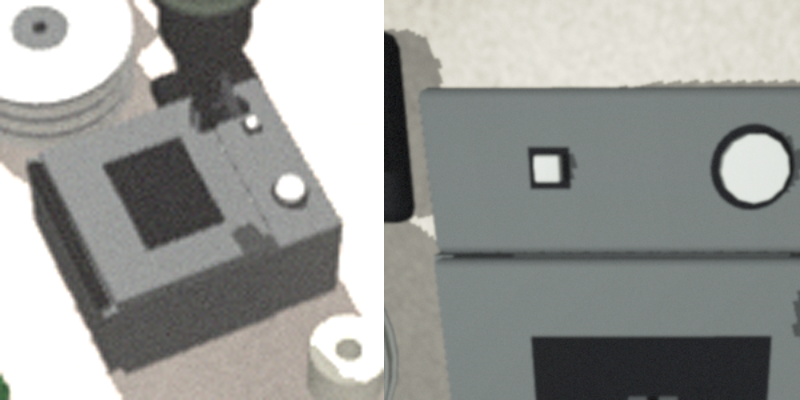

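The lid lies level and shut, with an even seam to the deck. The feed button is unmoved at scene (335.6,179) and wrist (398,124). Next I move over the feed button.

Call:
servo_tool --pt "0 2.2 1.4 0 0 0 0" --pt "0 4.5 2.8 0 0 0 0" --pt "0 6.3 3.8 0.5 0 0 0" --pt "0 6.7 4 2 0 0 0" --pt "0 6.7 4 4 0 0 0" --pt "0 6.7 4 5.5 0 0 0" --pt "0 6.7 4 6.5 0 0 0" --pt "0 6.7 4 7 0 0 0" --pt "0 6.7 4 7 0 0 0"

```text
clock: 7.65
position: [0.4837, -0.0447, 0.1378]
tool_rot: [-3.141, -0.001, 2.857]
force: [0.0, -0.1, 0.4]
grip_width: -0.0001
finger_force: 0.0
```

Run:
```python
from h import *
print(where()); print(shift(np.array([[-.085,.04,.1285],[-.085,.04,.1235]])))
save('w4.png',bot.grab_frame('wrist')['frame'])
```

```text
(7.65, array([-0.0852,  0.039 ,  0.1378]), array([-0.03, -0.06, -0.01]), array([ 0.04, -0.1 ,  0.45]), -0.00014000963802478678)
[[-0.02  0.1   0.93]
 [-0.03  0.1   1.43]]
```

View pics/w4.png

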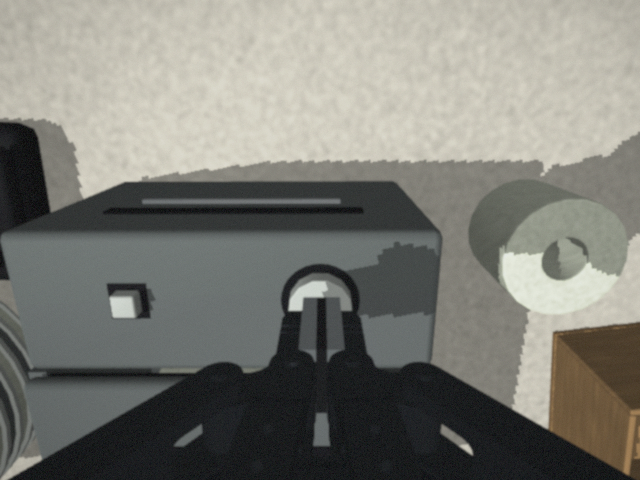

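The fingertips (322,298) sit squarely above the round feed cap (320,293); pause is well clear at (123,305). I press straight down.

Call:
servo_tool --pt "0 0 0.1 0.5 0 0 0" --pt "0 0 0.1 0.9 0 0 0" --pt "0 0 0.1 1.1 0 0 0" --pt "0 0 0.1 1.3 0 0 0" --pt "0 0 0.1 1.5 0 0 0" --pt "0 0 0.1 1.7 0 0 0" --pt "0 0 0.1 1.7 0 0 0"

```text
clock: 8.4
position: [0.4845, -0.0434, 0.1225]
tool_rot: [3.141, 0.0, 2.857]
force: [-10.4, 3.1, 39.6]
grip_width: -0.0001
finger_force: 20.0
```

Call:
servo_tool --pt "0 0 0 -0.4 0 0 0" --pt "0 0 0 -1 0 0 0" --pt "0 0 0 -3 0 0 0" --pt "0 0 0 -6 0 0 0" --pt "0 0 0 -10 0 0 0" --pt "0 0 0 -14 0 0 0" --pt "0 0 0 -16 0 0 0" --pt "0 0 0 -16 0 0 0" --pt "0 0 0 -16 0 0 0"

```text
clock: 9.3
position: [0.4841, -0.0435, 0.2811]
tool_rot: [3.141, 0.0, 2.857]
force: [-0.3, 0.1, 0.1]
grip_width: -0.0001
finger_force: 0.0
```

Run:
```python
from h import *
print(where())
gs=[bot.grab_frame(n) for n in('scene','wrist')]
save('w5.png',np.hstack([cv2.resize(cv2.convertScaleAbs(gs[0]['frame'][120:245,245:365],alpha=1.6),(288,300)),cv2.resize(gs[1]['frame'],(400,300))]))
```

```text
(9.3, array([-0.0852,  0.0402,  0.2811]), array([0.01, 0.01, 0.02]), array([-0.32,  0.11,  0.12]), -6.152982890876032e-05)
```

View pics/w5.png

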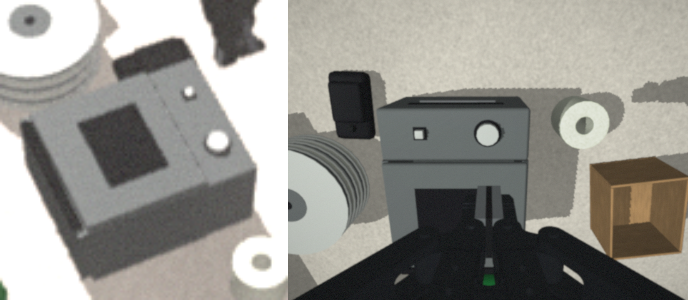

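The lid is shut, the feed button is back out (scene crop (217,142)), and everything around the printer is where it was. The arm is clear.

```bash
python3 -c "
from workcell import bot
print(bot.job_done())"
```

```text
the job is handed in; nothing more can be done
None
```

The cover was pushed fully shut from outside, then the feed button was pressed right down and released; the camera images show the printer, the pause button and the things around it where they were, and the job is handed in.

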